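Clamp the whetstone in its sprung holder

TASK

Get the whetstone ready for sharpening: push the holder's black thumb piece all the way back against its spring and then sideways into its notch, so that the jaw stays open by itself when you let go. Then lay the whetstone gently, flat, straight and centred across the rubber bed between the open jaw and the fixed stop, let go of it, and finally nudge the thumb piece back out of the notch so that the jaw springs shut and clamps the stone against the fixed stop. Do not push the other things on the table around.

Things in the scene. Friction and masses are not known exactly. Their poses are not given: they have to be found in the camera images.
- holder: Whetstone holder, fixed: aluminium clamp 100 mm wide (x), 350 mm long (y = -145 to 205 mm), deck 13 mm high. Origin on the table on its middle line, z up. Rubber bed 80 mm wide, y = -107 to 83, top at z = 16 mm. Fixed stop near -y end: face y = -110. Sprung jaw toward +y: face y = +90 when shut. Stop and jaw are 70 mm wide, tops at z = 30 mm.
- bed (a point): Point on top of the rubber bed (holder x = 0, y = -2, z = 16 mm): where the middle of the stone's underside lies when the stone is clamped. Axes as the holder's. With the jaw latched open there are 228 mm between stop and jaw, so the stone may be laid up to 12 mm toward +y of this point; the middle of that room is +6 mm.
- gate (a point): Bottom of the holding notch in the gate's steel cover (holder x = -18, y = 180, z = 43 mm). The cover is 80 mm wide (y = 142 to 204 mm), top 43 mm above the table, with an L-shaped slot for the thumb piece's stem: long leg along y at x = 0, and at its +y end the notch, branching off to -x. Axes as the holder's.
- jaw (a joint): Travel of the sprung jaw along holder +y, in m: 0 shut, 0.036 hard stop. The spring pulls it toward 0 with about 9 N at 0, 18 N at 0.030, 20 N at 0.036; let go, it snaps back. The thumb piece can enter the notch only with the jaw beyond about 0.031; latched, it rests at about 0.0285 (face at holder y = 118 mm). Clamped on the stone: about 0.015.
- thumb (a joint): Sideways travel of the thumb piece on the jaw, along holder -x, in m: 0 in the slot's long leg, 0.018 at the bottom of the notch. Below about 0.006 it slips out and the jaw snaps shut; 0.008 or more counts as latched, push it fully in. Latched, it takes about 8 N toward +x to push it out; the jaw then snaps shut by itself.
- thumb_top (a point): Top of the black thumb piece over its stem, 92 mm above the table; holder x = 0, y = 150 mm at rest; moves +y with the jaw, -x with thumb. Axes as the holder's. About this point, from z = 52 to 92 mm above the table: a push wall, x = -26 to 26, y = -5 to 5 mm; at its -x end a cheek, x = -26 to -16, y = -36 to -2 mm. Shut fingers fit in the inner corner (push +y, then -x).
- stone: The whetstone, 0.5 to 0.7 kg, 216 mm long (its own y), 38 mm high: a rubber foot 76 mm wide and 14 mm high, on it the stone, 64 mm wide (x), 204 mm long. Origin: centre of the underside; z up. Either end may face the stop. It starts flat on the table, to the right of the holder.
- spice_jar: bystander: spice jar, 44 mm across, 100 mm tall; origin under its centre
- brush: bystander: wooden scrub brush, 61 x 154 (its y) x 46 mm; origin under its centre
- spoon: bystander: tasting spoon, 134 (its x) x 27 x 13 mm, lying flat; origin under its centre

How it is judged:
By the outcome, as a careful person would: the job done as asked, in the order asked, and still so for the second after the job is handed in, with the robot touching nothing.
It also fails if it takes over 69 s, if anything falls off the work surface, if the arm or the gripper's body presses on something with over 40 N, if the wrist force passes 120 N, or if a joint passes its speed limit or range.

ROBOT

A 7-joint arm with a two-finger parallel gripper is mounted at the origin on a cart in front of the work surface, level with it; the furniture and walls round the work are solid. World frame = base frame: x ahead of the robot, y to its left, z up, the work surface at z = 0. Lengths are in mm, angles in rad, forces in N, time in s.
With the tool pointing down it reaches from about 350 to 900 mm from the base axis. Payload 19.9 kg.
Tool frame: the origin (TCP) lies at the very end of the fingers, on their centre line; the grasp point (between the pads) lies 19 mm behind it (bot.grip_depth is the z of the grasp point in the tool frame, in mm); z points along the fingers, y is the line along which they close (so a half turn about z gives the same grasp; the last joint's range is limited). The gripper opens to 94 mm and grips with 3 to 60 N. Pads are 16 mm wide; open, the fingers measure 119 mm over their backs; the gripper's body (75 mm by 177 mm) begins 78 mm behind the grasp point.
Start: joints at [-1.319, 0.417, -0.01, 1.614, 0.005, 1.111, -0.053], TCP at [180.386, 598.381, 205.425] pointing down, gripper open.
Joint ranges: [-2.81, 2.81], [-0.39, 2.02], [-1.27, 1.25], [0.06, 2.57], [-1.19, 4.33], [0.19, 2], [-2.82, 2.82]. Speed limits (rad/s): [1.89, 1.89, 2.39, 2.39, 3.01, 3.01, 3.01].

INTERFACE

Orientations are given as [roll, pitch, yaw] about the fixed x, y, z axes, in that order (R = Rz(yaw) Ry(pitch) Rx(roll)).
In Python, from rig import bot gives the robot as it stands.
- The arm moves only by the tool move_arm, never from a script. Its argument "rows" is a list of rows, each a list of 7 numbers: the shift along the tool's x, y, z in mm, then the turn, a rotation vector about the tool's x, y, z in rad, then the closure, from 0 (fully open) to 1 (shut). In form: [[x, y, z, rx, ry, rz, gripper], ...]. A call has 1 to 12 rows; each row shifts and turns the commanded pose from where the row before left it, along the tool's axes as they then stand; what a row does not reach is not made up. A row lasts 1/12 s, in which the tool goes at most 41.7 mm and 7.16 degrees, less where a joint would pass 70% of its speed; a pose out of reach is approached as far as the arm can. A call with a gripper value outside its range is refused whole. The fingers move at their own pace and stop on an object; the grip force is fixed at half the most. Time passes only in rows, so rows that do not move let the fingers close. It gives the time, the measured TCP pose, the force, the opening and the grip force at its end, in the units of the state.
- bot.get_state(): the state, without advancing time (a new reading comes with each control period).
- bot.camera(name): name is "scene" or "top" or "wrist"; returns the picture (400x640x3 uint8, red, green, blue); there is no depth.
- bot.camera_model(name): a dict with "fx", "fy", "cx", "cy" (pixels), "origin" and "rotation" of the camera in the world. Camera axes: x right, y up, looking along -z (the intrinsics and any distortion apply to the point x, -y, -z); pixel columns grow to the right and rows downward; lengths in mm; the calibration is good to about 2 mm. A picture is of the moment at which its call begins: read the wrist's pose just before it. camera_model takes no time and is no camera call; for the wrist camera it gives the pose at the moment of the call.
- bot.sign_off(): hands the job in; it is judged then, once.
The state is a dict: "time": time; "joints": joint angles; "qvel": joint speeds; "effort": joint torques, N m; "tcp_pos": TCP position; "tcp_rot": TCP orientation; "force": force on the tool from outside, world axes, zero at the start; "ft_torque": the same for the moment, N m; "opening": finger opening in mm; "grasp_force": force on a finger pad.
Only numpy, scipy, OpenCV 4.12 (cv2) and the standard library are available. Lean on these libraries where they do the work, as an engineer would, in place of code of your own. Each camera call takes 0.05 s, during which the arm holds its last target. There are 200 camera calls.

## Working session

There is one attempt and no reset: what is moved stays moved. The work goes in short steps, Python scripts to look and compute and a tool call to move; the robot and the scene stay as the last step left them, time stands still between calls to the robot, and variables do not carry over. Pictures are saved under pics/ and viewed, at most 10 in all, crops included, and the job is handed in when it is done.

Besides the shell and the picture viewer there is one more tool, called after "Request:" as name(argument=value, ...) on one line, values as JSON. move_arm: Moves the arm, as the interface text tells. Its arguments: {"type":"object","properties":{"rows":{"type":"array"}},"required":["rows"]}

```bash
ls; mkdir -p pics; python3 - <<'E'
from rig import bot
import cv2
s=bot.get_state();print({k:s[k] for k in('time','tcp_pos','tcp_rot','force','opening')},bot.grip_depth)
for n in('top','scene'):
    m=bot.camera_model(n);print(n,m)
    cv2.imwrite(f'pics/{n}0.png',bot.camera(n)[:,:,::-1])
E
```

```text
pics
{'time': 0.0, 'tcp_pos': array([180.29333243, 598.054536  , 204.83709039]), 'tcp_rot': array([-3.14041915e+00,  6.22953137e-05,  2.84878065e+00]), 'force': array([ 0.33862403,  0.98091952, -0.357851  ]), 'opening': 94.19549912666845} -18.8
top {'fx': 434.55477988120714, 'fy': 434.55477988120714, 'cx': 318.6587098213596, 'cy': 199.7157434065719, 'origin': array([ 343.05312681,   34.73059078, 1266.0526012 ]), 'rotation': array([ 0.18532333, -0.02001879, -1.5628293 ])}
scene {'fx': 494.88873766519555, 'fy': 494.88873766519555, 'cx': 322.512765138596, 'cy': 197.4422079245381, 'origin': array([   11.89898884, -1069.72142322,   649.87560878]), 'rotation': array([ 1.12013506, -0.00933277, -0.45731359])}
```

View pics/top0.png

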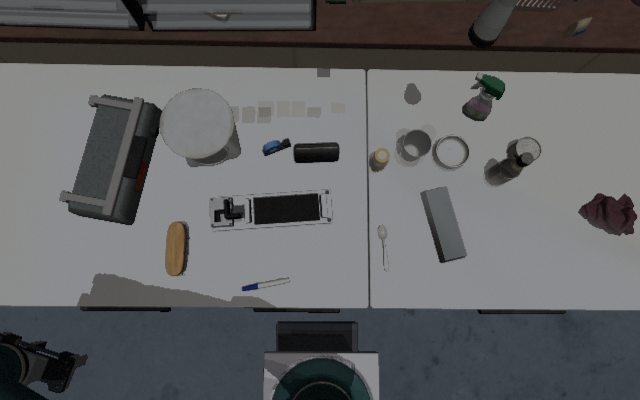

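View pics/scene0.png

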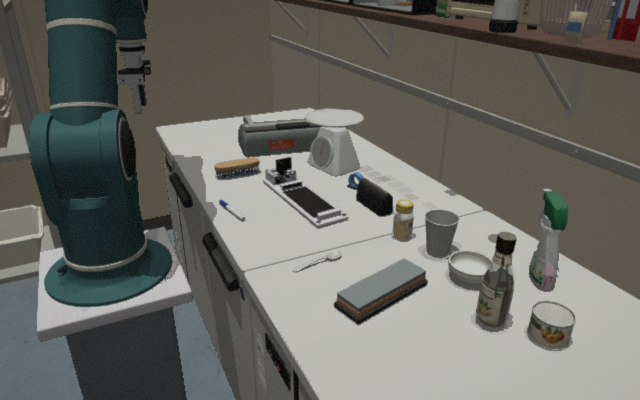

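The top view shows the holder at px (210–333, 190–230) with its gate to the left. The stone is at (422–466, 187–262), the brush at (176, 248), the spoon at (384, 245) and the jar at (380, 157). I'll zoom in for the corners.

```bash
cat > h.py <<'E'
import numpy as np,cv2
from scipy.spatial.transform import Rotation as R
from rig import bot
def cam(n):
    m=bot.camera_model(n);return m,R.from_euler('xyz',m['rotation']).as_matrix(),np.array(m['origin'])
def p2w(n,u,v,z,c=None):
    m,r,o=c or cam(n);d=r@np.array([(u-m['cx'])/m['fx'],-(v-m['cy'])/m['fy'],-1]);return o+d*(z-o[2])/d[2]
def w2p(n,P,c=None):
    m,r,o=c or cam(n);q=r.T@(np.array(P)-o);return np.array([m['cx']+m['fx']*q[0]/-q[2],m['cy']-m['fy']*q[1]/-q[2]])
E
python3 - <<'E'
import cv2,numpy as np
i=cv2.imread('pics/top0.png')
a=cv2.resize(i[183:238,205:338],None,fx=6,fy=6,interpolation=cv2.INTER_CUBIC)
b=cv2.resize(i[182:268,415:472],None,fx=6,fy=6,interpolation=cv2.INTER_CUBIC)
cv2.imwrite('pics/za.png',cv2.convertScaleAbs(a,alpha=1.5));cv2.imwrite('pics/zb.png',cv2.convertScaleAbs(b,alpha=1.5))
E
```

```text
(no output)
```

View pics/za.png

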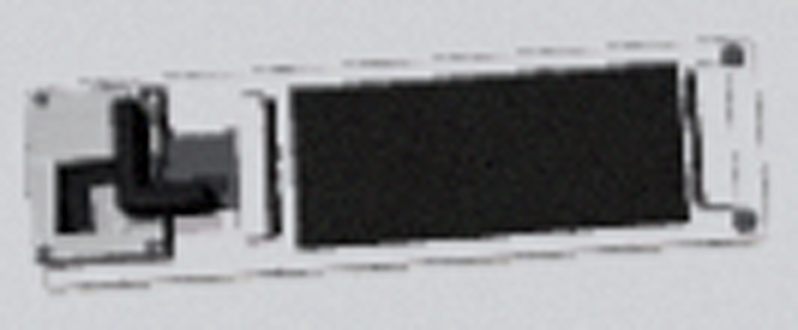

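View pics/zb.png

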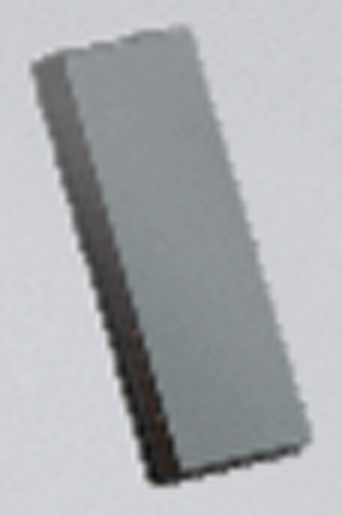

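The zooms show the bed corners at (290,88), (677,65), (688,220) and (298,245), and the stone's top corners at (68,50), (190,28), (310,440) and (178,475). Next I'll fit the poses.

```bash
python3 - <<'E'
from h import *
c=cam('top')
def fit(px,u0,v0,z,loc):
    W=np.array([p2w('top',(U+.5)/6-.5+u0,(V+.5)/6-.5+v0,z,c)[:2] for U,V in px]);L=np.array(loc,float)
    Wc=W-W.mean(0);Lc=L-L.mean(0)
    a=np.arctan2((Lc[:,0]*Wc[:,1]-Lc[:,1]*Wc[:,0]).sum(),(Lc*Wc).sum())
    r=np.array([[np.cos(a),-np.sin(a)],[np.sin(a),np.cos(a)]]);t=W.mean(0)-r@L.mean(0)
    print(t.round(1),'yaw',round(a,4),'res',(W-L@r.T-t).round(1).tolist());return t,r
print('holder');t,r=fit([(290,88),(677,65),(688,220),(298,245)],205,183,16,[(40,83),(40,-107),(-40,-107),(-40,83)])
for p in[(0,150),(0,-2),(0,4),(-18,180)]:print(p,(t+r@np.array(p)).round(1))
print('stone');fit([(68,50),(190,28),(310,440),(178,475)],415,182,38,[(32,102)[::1] and (-32,102),(32,102),(32,-102),(-32,-102)]) 
fit([(68,50),(190,28),(310,440),(178,475)],415,182,38,[(32,102),(32,-102),(-32,-102),(-32,102)])
E
```

```text
holder
[550.3 118.4] yaw 0.0751 res [[-1.3, -0.4], [-1.8, 0.7], [1.5, 0.7], [1.6, -1.0]]
(0, 150) [539.1 267.9]
(0, -2) [550.5 116.4]
(0, 4) [550.  122.4]
(-18, 180) [518.9 296.5]
stone
[ 511.5 -352.1] yaw -1.3456 res [[2.3, -1.0], [-0.4, 1.4], [0.3, -0.7], [-2.3, 0.3]]
[ 511.5 -352.1] yaw 0.2263 res [[86.3, -53.7], [52.1, 85.3], [-83.6, 51.9], [-54.8, -83.5]]
```

```bash
cat >> h.py <<'E'
HT=np.array([550.3,118.4]);HY=.0751
def hw(x,y,z=0):
    c,s=np.cos(HY),np.sin(HY);return np.array([HT[0]+c*x-s*y,HT[1]+s*x+c*y,z])
def wh(p):
    c,s=np.cos(HY),np.sin(HY);d=np.array(p[:2])-HT;return np.array([c*d[0]+s*d[1],-s*d[0]+c*d[1]])
def delta(P,yaw,s=None):
    "tool-frame shift to P and turn to yaw from measured pose"
    s=s or bot.get_state();a=R.from_euler('xyz',s['tcp_rot']);b=R.from_euler('xyz',[np.pi,0,yaw])
    return a.inv().apply(np.array(P)-s['tcp_pos']).round(1),(a.inv()*b).as_rotvec().round(3)
E
python3 - <<'E'
from h import *
c=cam('top')
z6=lambda P:((w2p('top',P,c)-[205,183]+.5)*6-.5).round()
print('wall',[z6(hw(x,y,92)).tolist() for x,y in[(26,155),(26,145),(-16,145),(-16,114),(-26,114),(-26,155)]])
print('scale base',p2w('top',190,165,0,c).round(),p2w('top',240,158,0,c).round(),'pan',p2w('top',200,158,130,c).round(),p2w('top',237,125,130,c).round())
print('brush',p2w('top',176,248,46,c).round(),'spoon',p2w('top',384,245,5,c).round())
s=bot.get_state();T=hw(2,128,205);print(T,delta(T,1.646))
E
```

```text
wall [[111.0, 94.0], [133.0, 92.0], [135.0, 183.0], [204.0, 179.0], [205.0, 200.0], [114.0, 206.0]]
scale base [682. 397.   0.] [706. 249.   0.] pan [667. 334. 130.] [762. 239. 130.]
brush [431. 408.  46.] spoon [ 448. -180.    5.]
[542.69059614 246.18926783 205.        ] (array([-4.485e+02, -2.323e+02,  2.000e-01]), array([-1.000e-03,  1.000e-03,  1.203e+00]))
```

Request:
move_arm(rows=[[0,0,0,0,0,0.12,1],[0,0,0,0,0,0.12,1],[0,0,0,0,0,0.12,1],[0,0,0,0,0,0.12,1],[0,0,0,0,0,0.12,1],[0,0,0,0,0,0.12,1],[0,0,0,0,0,0.12,1],[0,0,0,0,0,0.12,1],[0,0,0,0,0,0.12,1],[0,0,0,0,0,0.12,1],[0,0,0,0,0,0,1]])

```text
time: 1.02
tcp_pos: [180.2, 598.2, 205.1]
tcp_rot: [-3.142, 0.001, 1.643]
force: [-0.1, -0.3, 0.2]
opening: 24.2
grasp_force: 0.0
```

Request:
move_arm(rows=[[-30,27,0,0,0,0,1],[-30,27,0,0,0,0,1],[-30,27,0,0,0,0,1],[-30,27,0,0,0,0,1],[-30,27,0,0,0,0,1],[-30,27,0,0,0,0,1],[-30,27,0,0,0,0,1],[-30,27,0,0,0,0,1],[-30,27,0,0,0,0,1],[-30,27,0,0,0,0,1],[-30,27,0,0,0,0,1],[-30,27,0,0,0,0,1]])

```text
time: 2.02
tcp_pos: [532.5, 263.1, 205.5]
tcp_rot: [-3.141, 0.0, 1.654]
force: [0.6, -0.1, 0.3]
opening: 0.6
grasp_force: 0.0
```

```bash
cat > st.py <<'E'
import sys
from h import *
s=bot.get_state();x,y,z,yaw=map(float,sys.argv[1:5])
print(s['time'],s['tcp_pos'].round(1),s['tcp_rot'].round(3),'F',s['force'].round(1),'op',round(s['opening'],1),'holder',wh(s['tcp_pos']).round(1));print(delta(hw(x,y,z),yaw,s))
E
python3 st.py 2 128 205 1.6459
```

```text
2.0167 [532.5 263.1 205.5] [-3.141  0.     1.654] F [ 0.6 -0.1  0.3] op 0.6 holder [ -6.9 145.6]
(array([-17.7,   8.8,   0.5]), array([-0.   ,  0.   ,  0.008]))
```

Request:
move_arm(rows=[[-9,5,0,0,0,0,1],[-9,4,0,0,0,0,1],[0,0,25,0,0,0,1],[0,0,25,0,0,0,1],[0,0,25,0,0,0,1],[0,0,0,0,0,0,1]])

```text
time: 2.52
tcp_pos: [538.9, 247.5, 126.2]
tcp_rot: [-3.136, 0.002, 1.653]
force: [-0.5, -0.0, -1.0]
opening: 0.6
grasp_force: 0.0
```

```bash
python3 st.py 2 128 60 1.6459; python3 - <<'E'
from h import *
m=cam('wrist');i=bot.camera('wrist');cv2.imwrite('pics/w1.png',i[:,:,::-1])
E
```

```text
2.5167 [538.9 247.5 126.2] [-3.136e+00  2.000e-03  1.653e+00] F [-0.5 -0.  -1. ] op 0.6 holder [ -1.7 129.6]
(array([-1.4,  4. , 66.2]), array([-0.006,  0.002,  0.007]))
```

View pics/w1.png

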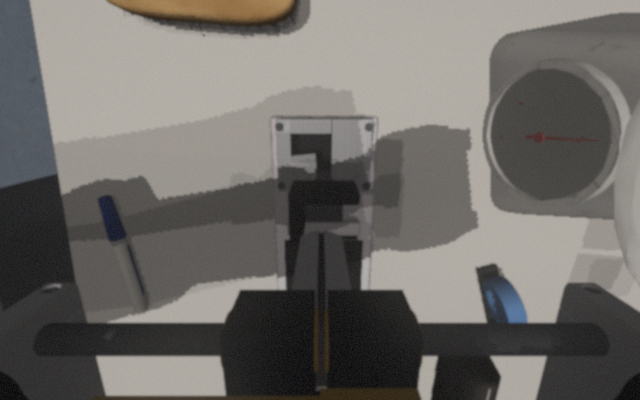

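The wrist view shows the thumb wall at cols 290–358, row 190, and the cheek at the left. The finger tips (col 322) are centred on it and in front. Next I'll go down into the corner.

Request:
move_arm(rows=[[-1,3,15,0,0,0,1],[0,0,15,0,0,0,1],[0,0,15,0,0,0,1],[0,0,15,0,0,0,1],[0,0,6,0,0,0,1],[0,0,0,0,0,0,1]])

```text
time: 3.07
tcp_pos: [544.6, 247.2, 64.6]
tcp_rot: [-3.141, 0.0, 1.65]
force: [0.3, 0.4, -0.3]
opening: 0.4
grasp_force: 0.0
```

Request:
move_arm(rows=[[3,0,0,0,0,0,1],[3,0,0,0,0,0,1],[3,0,0,0,0,0,1],[3,0,0,0,0,0,1],[0,0,0,0,0,0,1]])

```text
time: 3.48
tcp_pos: [544.7, 258.0, 65.8]
tcp_rot: [3.14, 0.001, 1.649]
force: [0.2, -10.0, 7.5]
opening: 0.3
grasp_force: 5.1
```

```bash
python3 st.py 0 160 60 1.6459
```

```text
3.4833 [544.7 258.   65.8] [3.140e+00 1.000e-03 1.649e+00] F [  0.2 -10.    7.5] op 0.3 holder [  4.9 139.7]
(array([20.3, -4.9,  5.8]), array([0.001, 0.001, 0.003]))
```

Request:
move_arm(rows=[[4,0,0,0,0,0,1],[4,0,0,0,0,0,1],[4,0,0,0,0,0,1],[4,0,0,0,0,0,1],[4,0,0,0,0,0,1],[4,0,0,0,0,0,1],[3,0,0,0,0,0,1],[0,0,0,0,0,0,1],[0,0,0,0,0,0,1]])

```text
time: 4.23
tcp_pos: [542.8, 282.9, 65.7]
tcp_rot: [3.141, 0.003, 1.647]
force: [-2.4, -17.3, 12.1]
opening: 0.4
grasp_force: 8.9
```

```bash
python3 st.py 0 171 60 1.6459
```

```text
4.2333 [542.8 282.9  65.7] [3.141e+00 3.000e-03 1.647e+00] F [ -2.4 -17.3  12.1] op 0.4 holder [  4.8 164.6]
(array([ 6.4, -4.8,  5.7]), array([0.001, 0.003, 0.001]))
```

Request:
move_arm(rows=[[3,0,0,0,0,0,1],[3,0,0,0,0,0,1],[1.5,0,0,0,0,0,1],[0,0,0,0,0,0,1],[0,0,0,0,0,0,1]])

```text
time: 4.65
tcp_pos: [542.2, 289.6, 65.7]
tcp_rot: [3.141, 0.004, 1.647]
force: [-1.9, -21.7, 11.8]
opening: 0.6
grasp_force: 10.3
```

```bash
python3 st.py 0 172 60 1.6459
```

```text
4.65 [542.2 289.6  65.7] [3.141 0.004 1.647] F [ -1.9 -21.7  11.8] op 0.6 holder [  4.8 171.4]
(array([ 0.7, -4.8,  5.7]), array([0.   , 0.004, 0.001]))
```

Request:
move_arm(rows=[[0,-3,0,0,0,0,1],[0,-3,0,0,0,0,1],[0,-3,0,0,0,0,1],[0,-3,0,0,0,0,1],[0,-3,0,0,0,0,1],[0,-3,0,0,0,0,1],[0,0,0,0,0,0,1]])

```text
time: 5.23
tcp_pos: [524.5, 288.2, 65.8]
tcp_rot: [3.14, 0.003, 1.646]
force: [1.9, -20.9, 10.1]
opening: 0.3
grasp_force: 10.6
```

```bash
python3 st.py 0 172 60 1.6459
```

```text
5.2333 [524.5 288.2  65.8] [3.140e+00 3.000e-03 1.646e+00] F [  1.9 -20.9  10.1] op 0.3 holder [-13.  171.3]
(array([ 0.7, 13. ,  5.8]), array([0.001, 0.003, 0.001]))
```

Request:
move_arm(rows=[[0,-3,0,0,0,0,1],[0,-3,0,0,0,0,1],[0,-3,0,0,0,0,1],[0,-2,0,0,0,0,1],[0,0,0,0,0,0,1],[0,0,0,0,0,0,1]])

```text
time: 5.73
tcp_pos: [515.6, 287.4, 66.0]
tcp_rot: [3.137, 0.003, 1.646]
force: [13.3, -19.3, 3.4]
opening: 0.4
grasp_force: 10.2
```

```bash
python3 st.py 0 172 60 1.6459
```

```text
5.7333 [515.6 287.4  66. ] [3.137e+00 3.000e-03 1.646e+00] F [ 13.3 -19.3   3.4] op 0.4 holder [-21.9 171.2]
(array([ 0.8, 21.9,  6.1]), array([ 0.005,  0.003, -0.   ]))
```

Request:
move_arm(rows=[[0,-1,0,0,0,0,1],[-2,0,0,0,0,0,1],[-2,0,0,0,0,0,1],[-2,0,0,0,0,0,1],[-2,0,0,0,0,0,1],[-2,0,0,0,0,0,1],[-2,0,0,0,0,0,1],[0,0,0,0,0,0,1]])

```text
time: 6.4
tcp_pos: [515.6, 279.3, 66.1]
tcp_rot: [3.135, -0.002, 1.648]
force: [17.9, 0.5, -8.7]
opening: 0.6
grasp_force: 10.9
```

```bash
python3 st.py 0 172 60 1.6459
```

```text
6.4 [515.6 279.3  66.1] [ 3.135e+00 -2.000e-03  1.648e+00] F [17.9  0.5 -8.7] op 0.6 holder [-22.6 163.1]
(array([ 8.9, 22.5,  6.3]), array([ 0.007, -0.002,  0.002]))
```

Request:
move_arm(rows=[[0,3,0,0,0,0,1],[0,3,0,0,0,0,1],[0,4,0,0,0,0,1],[0,0,-20,0,0,0,1],[0,0,-30,0,0,0,1],[0,0,-30,0,0,0,1],[0,0,-30,0,0,0,0],[0,0,-30,0,0,0,0],[0,0,0,0,0,0,0]])

```text
time: 7.15
tcp_pos: [524.4, 280.8, 210.4]
tcp_rot: [3.135, -0.004, 1.649]
force: [-0.0, 1.5, 0.7]
opening: 17.1
grasp_force: 0.0
```

```bash
python3 - <<'E'
from h import *
s=bot.get_state();print(s['time'],s['tcp_pos'].round(1),s['tcp_rot'].round(3),s['force'].round(1),s['opening'])
m=cam('wrist');i=bot.camera('wrist');t=bot.camera('top')
a=cv2.resize(t[183:238,205:338],None,fx=6,fy=6,interpolation=cv2.INTER_CUBIC)
cv2.imwrite('pics/w2.png',np.vstack([i[60:330],cv2.resize(a,(640,264))])[:,:,::-1])
P=np.array([511.5,-352.1,205]);print(delta(P,.2252,s))
E
```

```text
7.15 [524.4 280.8 210.4] [ 3.135 -0.004  1.649] [-0.   1.5  0.7] 17.103142434135933
(array([-630. ,  -62.3,    2.5]), array([ 0.002, -0.008,  1.424]))
```

View pics/w2.png

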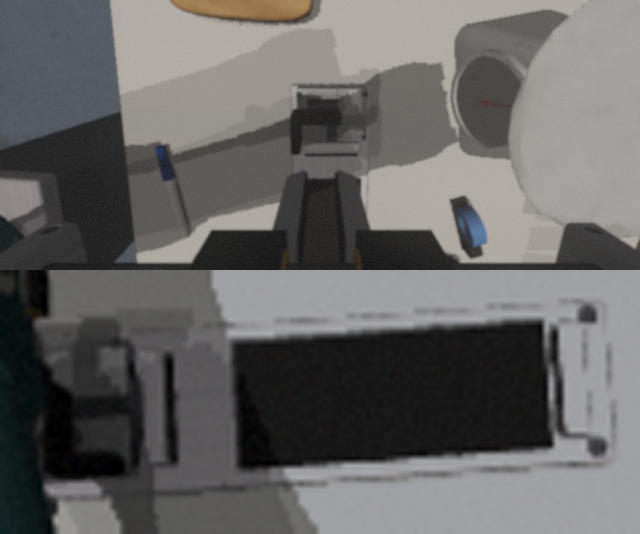

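Latched: the thumb sits in the notch and the jaw is open. On to the stone.

Request:
move_arm(rows=[[-35,-3.5,0,0,0,0,0],[-35,-3.5,0,0,0,0,0],[-35,-3.5,0,0,0,0,0],[-35,-3.5,0,0,0,0,0],[-35,-3.5,0,0,0,0,0],[-35,-3.5,0,0,0,0,0],[-35,-3.5,0,0,0,0,0],[-35,-3.5,0,0,0,0,0],[-35,-3.5,0,0,0,0,0],[-35,-3.5,0,0,0,0,0],[-35,-3.5,0,0,0,0,0],[-35,-3.5,0,0,0,0,0]])

```text
time: 8.25
tcp_pos: [512.4, -143.8, 203.6]
tcp_rot: [-3.14, -0.0, 1.649]
force: [0.7, -0.7, -0.2]
opening: 94.0
grasp_force: 0.0
```

Request:
move_arm(rows=[[-35,-3.5,0,0,0,0,0],[-35,-3.5,0,0,0,0,0],[-35,-3.5,0,0,0,0,0],[-35,-3.5,0,0,0,0,0],[-35,-3.5,0,0,0,0,0],[-35,-3.5,0,0,0,0,0],[0,0,0,0,0,0.118,0],[0,0,0,0,0,0.118,0],[0,0,0,0,0,0.118,0],[0,0,0,0,0,0.118,0],[0,0,0,0,0,0.118,0],[0,0,0,0,0,0.118,0]])

```text
time: 9.25
tcp_pos: [508.3, -353.1, 203.3]
tcp_rot: [-3.14, 0.001, 0.935]
force: [0.2, 0.2, -0.4]
opening: 94.4
grasp_force: 0.0
```

Request:
move_arm(rows=[[0,0,0,0,0,0.118,0],[0,0,0,0,0,0.118,0],[0,0,0,0,0,0.118,0],[0,0,0,0,0,0.118,0],[0,0,0,0,0,0.118,0],[0,0,0,0,0,0.118,0],[0,0,0,0,0,0,0],[0,0,0,0,0,0,0]])

```text
time: 9.92
tcp_pos: [508.4, -353.1, 203.5]
tcp_rot: [-3.141, 0.002, 0.237]
force: [-0.5, 1.1, 0.0]
opening: 94.5
grasp_force: 0.0
```

```bash
python3 - <<'E'
from h import *
s=bot.get_state();print(s['time'],s['tcp_pos'].round(1),s['tcp_rot'].round(3),s['force'].round(1),s['opening'])
P=np.array([511.5,-352.1,205]);print(delta(P,.2252,s))
c=cam('wrist');print(c[0]);i=bot.camera('wrist');cv2.imwrite('pics/w3.png',i[:,:,::-1])
for p in[(-32,102),(32,102),(32,-102),(-32,-102)]:
    q=R.from_euler('z',-1.3456).apply([*p,38])+[511.5,-352.1,0];print(w2p('wrist',q,c).round(1))
E
```

```text
9.9167 [ 508.4 -353.1  203.5] [-3.141e+00  2.000e-03  2.370e-01] [-0.5  1.1  0. ] 94.47010991340949
(array([ 3.3, -0.3, -1.5]), array([-0.   ,  0.002,  0.011]))
{'fx': 310.1212765921045, 'fy': 310.1212765921045, 'cx': 320.9290653245944, 'cy': 198.0976691354244, 'origin': array([ 590.19490788, -333.10464856,  382.48278558]), 'rotation': array([-2.90777491e-01,  6.31955188e-04, -1.33484926e+00])}
[291.6  83.9]
[352.9  84.6]
[346.2 260.4]
[294.3 259.9]
```

View pics/w3.png

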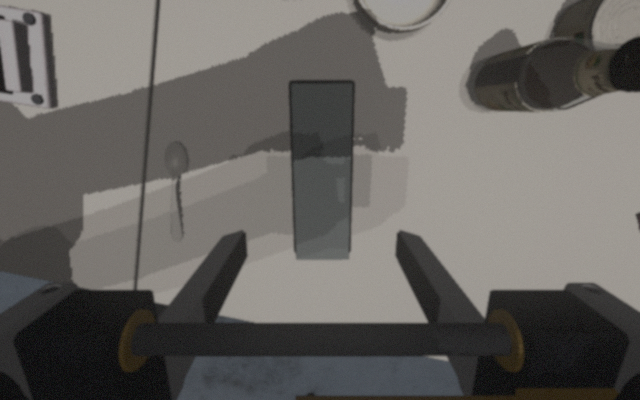

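The wrist view shows the stone top at corners (290,83), (354,83), (350,257) and (296,257), centred between the fingers. A quick refit will refine its pose.

```bash
python3 - <<'E'
from h import *
c=cam('wrist');W=np.array([p2w('wrist',u,v,38,c)[:2] for u,v in[(290,82),(354,82),(350,258),(295.5,258)]])
print(W.round(1),W.mean(0));d=(W[0]+W[1]-W[2]-W[3])/2;a=np.arctan2(d[1],d[0]);print(np.linalg.norm(d),a,np.linalg.norm(W[0]-W[1]),np.linalg.norm(W[2]-W[3]))
P=np.array([*W.mean(0),19]);print(delta(P,a))
E
```

```text
[[ 605.3 -296.1]
 [ 621.  -361. ]
 [ 423.5 -409.9]
 [ 407.8 -344.7]] [ 514.40548728 -352.92519617]
203.4327639137469 0.24210431423545967 66.79099307824612 67.10780930465407
(array([  6.1,   1.2, 184.8]), array([-0.   ,  0.001, -0.005]))
```

Request:
move_arm(rows=[[5,1,20,0,0,0,0],[0,0,28,0,0,0,0],[0,0,28,0,0,0,0],[0,0,28,0,0,0,0],[0,0,28,0,0,0,0],[0,0,20,0,0,0,0],[0,0,12,0,0,0,0],[0,0,10,0,0,0,0],[0,0,8,0,0,0,0],[0,0,0,0,0,0,0]])

```text
time: 10.8
tcp_pos: [513.4, -353.1, 21.7]
tcp_rot: [-3.141, 0.001, 0.234]
force: [-0.1, 0.1, -0.6]
opening: 93.7
grasp_force: 0.0
```

Request:
move_arm(rows=[[0,0,0,0,0,0,1],[0,0,0,0,0,0,1],[0,0,0,0,0,0,1],[0,0,0,0,0,0,1],[0,0,0,0,0,0,1],[0,0,0,0,0,0,1],[0,0,0,0,0,0,1],[0,0,0,0,0,0,1]])

```text
time: 11.47
tcp_pos: [513.9, -353.3, 22.9]
tcp_rot: [3.141, -0.0, 0.233]
force: [-0.4, 1.7, 6.3]
opening: 64.8
grasp_force: 30.0
```

Request:
move_arm(rows=[[0,0,-5,0,0,0,1],[0,0,-12,0,0,0,1],[0,0,-20,0,0,0,1],[0,0,-25,0,0,0,1],[0,0,-25,0,0,0,1],[0,0,-25,0,0,0,1],[0,0,-25,0,0,0,1],[0,0,-10,0,0,0,1],[0,0,0,0,0,0,1]])

```text
time: 12.22
tcp_pos: [514.3, -353.9, 171.9]
tcp_rot: [3.14, -0.003, 0.233]
force: [-0.3, 0.1, -5.8]
opening: 64.8
grasp_force: 30.0
```

```bash
python3 - <<'E'
from h import *
s=bot.get_state();print(s['time'],s['tcp_pos'].round(1),s['tcp_rot'].round(3),s['force'].round(1),s['ft_torque'].round(2),s['opening'])
c=cam('wrist');i=bot.camera('wrist');cv2.imwrite('pics/w4.png',i[:,:,::-1])
z=s['tcp_pos'][2]+15
a=.237+0
for p in[(102,32),(102,-32),(-102,-32),(-102,32)]:
    q=R.from_euler('z',a).apply([*p,0])+[*s['tcp_pos'][:2],z];print(w2p('wrist',q,c).round(1))
E
```

```text
12.2167 [ 514.3 -353.9  171.9] [ 3.14e+00 -3.00e-03  2.33e-01] [-0.3  0.1 -5.8] [-0.05  0.13 -0.01] 64.78299644636846
[255.7  67.7]
[386.   67.1]
[369.6 392. ]
[275.1 392.5]
```

View pics/w4.png

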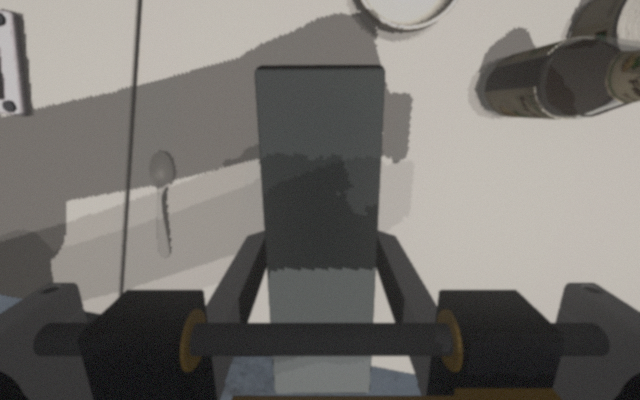

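The stone is held centred: its observed corners match the prediction within about 1 px. Next I'll turn it and carry it over.

Request:
move_arm(rows=[[0,0,0,0,0,-0.04,1],[0,0,0,0,0,-0.08,1],[0,0,0,0,0,-0.11,1],[0,0,0,0,0,-0.12,1],[0,0,0,0,0,-0.12,1],[0,0,0,0,0,-0.12,1],[0,0,0,0,0,-0.12,1],[0,0,0,0,0,-0.12,1],[0,0,0,0,0,-0.12,1],[0,0,0,0,0,-0.12,1],[0,0,0,0,0,-0.12,1],[0,0,0,0,0,-0.11,1]])

```text
time: 13.27
tcp_pos: [512.9, -352.6, 167.5]
tcp_rot: [-3.139, -0.001, 1.539]
force: [-0.3, 0.3, -5.4]
opening: 64.8
grasp_force: 30.0
```

Request:
move_arm(rows=[[0,0,0,0,0,-0.08,1],[0,0,0,0,0,-0.03,1],[8,1,0,0,0,0,1],[16,2,0,0,0,0,1],[26,4,0,0,0,0,1],[30,5,0,0,0,0,1],[30,5,0,0,0,0,1],[30,5,0,0,0,0,1],[30,5,0,0,0,0,1],[30,5,0,0,0,0,1],[30,5,0,0,0,0,1],[30,5,0,0,0,0,1]])

```text
time: 14.27
tcp_pos: [535.9, -88.6, 168.4]
tcp_rot: [-3.14, -0.0, 1.642]
force: [0.3, -0.8, -5.7]
opening: 65.0
grasp_force: 30.0
```

Request:
move_arm(rows=[[30,5,0,0,0,0,1],[30,5,0,0,0,0,1],[30,5,0,0,0,0,1],[30,5,0,0,0,0,1],[30,5,0,0,0,0,1],[28,4,0,0,0,0,1],[18,2,0,0,0,0,1],[8,1,0,0,0,0,1],[0,0,0,0,0,0,1],[0,0,0,0,0,0,1]])

```text
time: 15.1
tcp_pos: [553.5, 114.4, 168.7]
tcp_rot: [-3.14, 0.001, 1.642]
force: [-0.0, -1.5, -6.2]
opening: 64.6
grasp_force: 30.0
```

```bash
python3 st.py 0 4 60 1.6459;  python3 - <<'E'
from h import *
s=bot.get_state();c=cam('wrist');i=bot.camera('wrist');cv2.imwrite('pics/w5.png',cv2.convertScaleAbs(cv2.resize(i[40:290,160:480],None,fx=2.3,fy=2.3,interpolation=cv2.INTER_CUBIC)[:,:,::-1],alpha=1.6))
f=lambda x,y,z:((w2p('wrist',hw(x,y,z),c)-[160,40]+.5)*2.3-.5).round().tolist()
print('cover',[f(x,y,43) for x,y in[(-40,204),(40,204),(40,142),(-40,142)]],'frame',[f(x,y,13) for x,y in[(-50,205),(50,205),(50,140),(-50,140)]],'jaw',[f(x,118.5,30) for x in(-35,35)])
E
```

```text
15.1 [553.5 114.4 168.7] [-3.140e+00  1.000e-03  1.642e+00] F [-0.  -1.5 -6.2] op 64.6 holder [ 2.9 -4.2]
(array([  8.3,  -2.8, 108.7]), array([-0.001,  0.001, -0.004]))
cover [[249.0, -208.0], [471.0, -209.0], [465.0, -18.0], [257.0, -17.0]] frame [[236.0, -174.0], [486.0, -176.0], [480.0, 4.0], [245.0, 5.0]] jaw [[277.0, 54.0], [447.0, 53.0]]
```

View pics/w5.png

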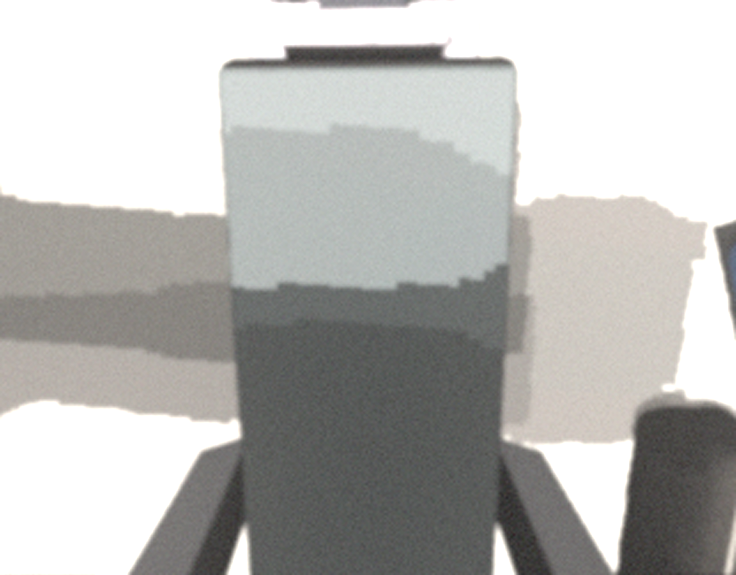

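The view shows the jaw's dark face below its white top edge at cols 285–445, ahead of the stone, with the centre about 1 mm off the prediction. I'll check the holder's sideways position numerically.

```bash
python3 - <<'E'
from h import *
s=bot.get_state();c=cam('wrist');i=bot.camera('wrist');cv2.imwrite('pics/w6.png',i[:,:,::-1]);g=cv2.cvtColor(i,cv2.COLOR_RGB2GRAY)
print('now',[w2p('wrist',hw(x,y,z),c).round(1).tolist() for x,y,z in[(-40,204,43),(40,204,43),(-40,165,43),(40,165,43),(-35,118.5,24),(35,118.5,24),(-44,173,92),(8,173,92)]])
for r in(5,15,25,40,52,56,60,62):print(r,g[r,255:375:1].tolist())
# w1 with camera carried back
T=R.from_euler('xyz',s['tcp_rot']);o=T.inv().apply(c[2]-s['tcp_pos']);rr=T.inv().as_matrix()@c[1]
T1=R.from_euler('xyz',[-3.136,.002,1.653]);c1=(c[0],T1.as_matrix()@rr,T1.apply(o)+[538.9,247.5,126.2])
print('w1',[w2p('wrist',hw(x,y,z),c1).round(1).tolist() for x,y,z in[(-40,204,43),(40,204,43),(-26,155,92),(26,155,92),(-40,180,43),(40,180,43)]])
g1=cv2.imread('pics/w1.png',0)
for r in(128,150):print(r,g1[r,262:390].tolist())
E
```

```text
now [[267.3, -51.5], [363.9, -52.2], [269.8, 2.1], [362.4, 1.5], [280.6, 63.2], [353.1, 62.8], [252.4, -33.0], [326.1, -33.6]]
5 [176, 131, 83, 50, 42, 44, 44, 43, 40, 42, 45, 44, 38, 36, 23, 12, 14, 21, 20, 24, 51, 78, 99, 111, 116, 120, 119, 122, 121, 120, 126, 132, 141, 160, 176, 181, 182, 183, 186, 188, 188, 187, 189, 188, 189, 189, 187, 188, 190, 188, 194, 193, 189, 168, 125, 83, 68, 69, 79, 87, 92, 92, 91, 87, 91, 94, 90, 89, 113, 150, 183, 193, 193, 191, 194, 194, 194, 193, 195, 191, 192, 193, 192, 193, 191, 194, 191, 192, 193, 191, 192, 189, 188, 188, 188, 187, 187, 192, 192, 195, 192, 193, 192, 190, 189, 190, 182, 161, 142, 139, 155, 177, 182, 175, 185, 201, 208, 205, 207, 203]
15 [199, 174, 133, 83, 46, 38, 36, 30, 39, 38, 38, 41, 36, 33, 30, 23, 15, 17, 19, 16, 38, 60, 78, 101, 114, 122, 124, 125, 125, 123, 121, 121, 135, 161, 180, 187, 188, 190, 190, 191, 193, 194, 194, 194, 196, 192, 193, 193, 190, 195, 193, 197, 195, 178, 138, 93, 66, 62, 79, 90, 92, 95, 92, 91, 91, 91, 91, 86, 103, 148, 182, 195, 197, 194, 196, 198, 196, 197, 198, 197, 195, 196, 195, 195, 196, 196, 193
[... 4208 characters left out ...]
, 84, 83, 82, 84, 86, 100, 122, 151, 163, 155, 153, 159, 168, 173, 172, 170, 174, 173, 173, 172, 172, 172, 171]
150 [152, 149, 151, 150, 151, 152, 150, 149, 143, 143, 146, 154, 161, 158, 147, 140, 134, 133, 136, 133, 133, 131, 136, 135, 136, 133, 136, 128, 105, 70, 45, 37, 39, 40, 39, 38, 41, 40, 41, 47, 42, 42, 47, 42, 43, 44, 44, 46, 40, 41, 44, 35, 42, 41, 39, 38, 43, 37, 46, 46, 42, 44, 39, 46, 47, 43, 41, 45, 58, 89, 117, 133, 133, 134, 132, 135, 134, 133, 137, 131, 135, 135, 135, 132, 135, 136, 134, 135, 133, 133, 130, 133, 133, 131, 131, 130, 130, 133, 132, 137, 148, 156, 158, 159, 154, 138, 119, 106, 100, 103, 108, 107, 103, 93, 85, 85, 80, 86, 86, 85, 85, 87, 84, 83, 86, 85, 84, 86]
```

```bash
python3 - <<'E'
from h import *
s=bot.get_state();c=cam('wrist');print(wh(s['tcp_pos']),s['tcp_pos'][2])
for n,p in dict(cheek92=(-39,142.5,92),cheek52=(-39,142.5,52),cover=(30,142,43),coverlow=(30,142,13),jaw30=(0,118.5,30),jaw16=(0,118.5,16)).items():print(n,w2p('wrist',hw(*p),c).round(1))
g=cv2.imread('pics/w6.png',0)
for u in(262,320,345,350):print(u,g[0:72,u].tolist())
E
```

```text
[ 3.15322198 -5.21264118] 169.19086275676068
cheek92 [261.8  15.3]
cheek52 [270.4  28.4]
cover [349.9  30.9]
coverlow [347.2  38. ]
jaw30 [316.5  61.9]
jaw16 [316.7  63.8]
262 [47, 38, 45, 45, 44, 43, 45, 39, 43, 41, 45, 46, 42, 40, 42, 30, 34, 20, 28, 30, 39, 67, 100, 140, 171, 186, 198, 203, 206, 204, 203, 206, 206, 205, 205, 206, 206, 207, 206, 205, 206, 206, 205, 204, 207, 208, 204, 205, 206, 206, 207, 207, 206, 205, 207, 207, 207, 206, 207, 207, 207, 207, 206, 201, 182, 144, 94, 64, 66, 89, 113, 126]
320 [83, 80, 85, 85, 89, 94, 92, 92, 90, 88, 87, 89, 92, 90, 89, 90, 92, 92, 90, 92, 93, 91, 90, 94, 91, 93, 89, 91, 93, 92, 96, 93, 90, 91, 92, 93, 93, 94, 93, 94, 91, 102, 126, 160, 192, 204, 208, 210, 210, 209, 210, 210, 210, 210, 210, 206, 197, 178, 142, 93, 57, 49, 47, 45, 38, 45, 50, 61, 73, 97, 116, 128]
345 [190, 191, 190, 193, 191, 192, 190, 192, 190, 191, 193, 193, 192, 193, 191, 192, 192, 194, 194, 192, 191, 193, 196, 193, 193, 194, 194, 195, 196, 195, 188, 174, 129, 85, 52, 35, 38, 52, 99, 153, 189, 203, 200, 199, 206, 208, 207, 208, 211, 209, 209, 208, 209, 210, 207, 205, 187, 157, 123, 83, 56, 48, 43, 40, 39, 49, 58, 67, 83, 104, 119, 132]
350 [185, 184, 188, 189, 187, 187, 186, 188, 183, 187, 188, 190, 188, 189, 187, 189, 189, 190, 189, 190, 190, 192, 191, 193, 191, 189, 193, 193, 195, 191, 188, 167, 127, 85, 65, 65, 64, 81, 111, 159, 186, 189, 189, 199, 208, 207, 209, 210, 209, 208, 208, 208, 208, 209, 208, 204, 196, 168, 125, 80, 58, 51, 56, 65, 67, 58, 56, 69, 83, 106, 122, 132]
```

Request:
move_arm(rows=[[5,-2,0,0,0,-0.004,1],[4,-1,0,0,0,0,1],[0,0,10,0,0,0,1],[0,0,20,0,0,0,1],[0,0,20,0,0,0,1],[0,0,20,0,0,0,1],[0,0,16,0,0,0,1],[0,0,10,0,0,0,1],[0,0,6,0,0,0,1],[0,0,0,0,0,0,1],[0,0,0,0,0,0,1]])

```text
time: 16.12
tcp_pos: [550.7, 123.5, 67.8]
tcp_rot: [3.141, 0.0, 1.647]
force: [0.6, -0.8, -6.0]
opening: 64.8
grasp_force: 30.0
```

```bash
python3 st.py 0 4 40 1.6459
```

```text
16.1167 [550.7 123.5  67.8] [3.141 0.    1.647] F [ 0.6 -0.8 -6. ] op 64.8 holder [0.8 5.1]
(array([-1.1, -0.8, 27.8]), array([0.   , 0.   , 0.001]))
```

Request:
move_arm(rows=[[-1,-0.8,6,0,0,0,1],[0,0,6,0,0,0,1],[0,0,5,0,0,0,1],[0,0,4,0,0,0,1],[0,0,2,0,0,0,1],[0,0,1.5,0,0,0,1],[0,0,1,0,0,0,1],[0,0,0,0,0,0,1],[0,0,0,0,0,0,1]])

```text
time: 16.87
tcp_pos: [549.8, 122.5, 42.1]
tcp_rot: [3.141, 0.0, 1.647]
force: [0.6, -0.0, -5.2]
opening: 64.9
grasp_force: 30.0
```

```bash
python3 st.py 0 4 39 1.6459
```

```text
16.8667 [549.8 122.5  42.1] [3.141 0.    1.647] F [ 0.6 -0.  -5.2] op 64.9 holder [-0.2  4.2]
(array([-0.2,  0.2,  3.1]), array([0.   , 0.   , 0.001]))
```

Request:
move_arm(rows=[[0,0,1,0,0,0,1],[0,0,0.8,0,0,0,1],[0,0,0.8,0,0,0,1],[0,0,0,0,0,0,1],[0,0,0,0,0,0,1]])

```text
time: 17.28
tcp_pos: [549.7, 122.5, 39.3]
tcp_rot: [-3.142, 0.0, 1.647]
force: [0.6, 0.6, -5.6]
opening: 64.7
grasp_force: 30.0
```

Request:
move_arm(rows=[[0,0,0.7,0,0,0,1],[0,0,0.7,0,0,0,1],[0,0,0,0,0,0,1],[0,0,0,0,0,0,1]])

```text
time: 17.62
tcp_pos: [549.8, 122.6, 38.9]
tcp_rot: [3.141, -0.001, 1.647]
force: [-6.9, -2.1, 15.0]
opening: 65.1
grasp_force: 30.0
```

Request:
move_arm(rows=[[0,0,-0.6,0,0,0,1],[0,0,0,0,0,0,1]])

```text
time: 17.78
tcp_pos: [549.9, 122.6, 38.9]
tcp_rot: [3.141, -0.0, 1.647]
force: [-2.6, -0.6, 5.3]
opening: 64.6
grasp_force: 30.0
```

Request:
move_arm(rows=[[0,0,0,0,0,0,0.2],[0,0,0,0,0,0,0.1],[0,0,0,0,0,0,0],[0,0,0,0,0,0,0],[0,0,0,0,0,0,0],[0,0,0,0,0,0,0],[0,0,0,0,0,0,0]])

```text
time: 18.37
tcp_pos: [549.7, 122.5, 38.6]
tcp_rot: [3.142, 0.0, 1.647]
force: [-0.2, 0.3, 1.0]
opening: 94.1
grasp_force: 0.0
```

Request:
move_arm(rows=[[0,0,-8,0,0,0,0],[0,0,-20,0,0,0,0],[0,0,-25,0,0,0,0],[0,0,-25,0,0,0,0],[0,0,-25,0,0,0,0],[0,0,-20,0,0,0,0],[0,0,-10,0,0,0,1],[0,0,0,0,0,0,1],[0,0,0,0,0,0,1]])

```text
time: 19.12
tcp_pos: [549.6, 122.7, 171.4]
tcp_rot: [3.141, -0.0, 1.647]
force: [-0.8, 0.0, -0.4]
opening: 77.3
grasp_force: 0.0
```

```bash
python3 st.py -68 159 170 1.6459; python3 - <<'E'
from h import *
c=cam('wrist');i=bot.camera('wrist');cv2.imwrite('pics/w7.png',i[:,:,::-1]);g=cv2.cvtColor(i,cv2.COLOR_RGB2GRAY)
print([w2p('wrist',hw(x,y,54),c).round(1).tolist() for x,y in[(-32,106),(32,106),(32,40),(-32,40)]],'foot',w2p('wrist',hw(0,112,30),c),'jaw',w2p('wrist',hw(0,118.5,30),c),'jawx',[w2p('wrist',hw(x,118.5,24),c).round(1).tolist()for x in(-35,35)])
E
```

```text
19.1167 [549.6 122.7 171.4] [ 3.141 -0.     1.647] F [-0.8  0.  -0.4] op 77.3 holder [-0.4  4.3]
(array([154.8, -67.4,   1.4]), array([ 0.   , -0.   ,  0.001]))
[[285.4, 85.3], [356.5, 85.3], [354.2, 158.3], [287.6, 158.2]] foot [320.9661288   80.30938197] jaw [320.96866816  73.10900102] jawx [[285.3, 73.7], [356.6, 73.7]]
```

View pics/w7.png

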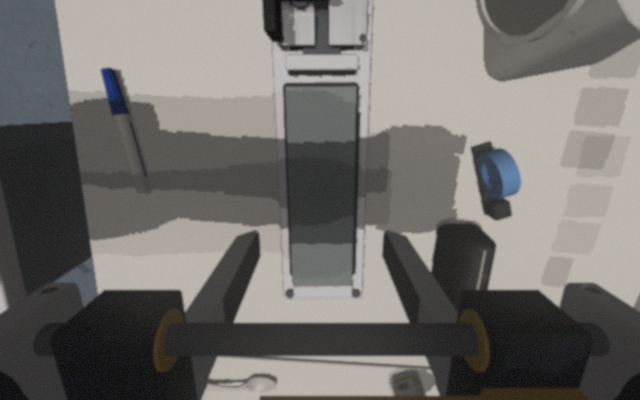

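The view shows the stone straight and centred on the bed (cols 285–357, frame 274–371), clear of the latched jaw. Next I'll go outside the cheek to release it.

Request:
move_arm(rows=[[15,-7,0,0,0,0,1],[26,-12,0,0,0,0,1],[28,-13,0,0,0,0,1],[28,-13,0,0,0,0,1],[28,-13,0,0,0,0,1],[20,-9,0,0,0,0,1],[9,-3,0,0,0,0,1],[0,0,0,0,0,0,1],[0,0,25,0,0,0,1],[0,0,25,0,0,0,1],[0,0,25,0,0,0,1],[0,0,0,0,0,0,1]])

```text
time: 20.17
tcp_pos: [466.9, 267.8, 92.3]
tcp_rot: [-3.137, 0.004, 1.645]
force: [-0.8, -0.8, -0.1]
opening: 0.4
grasp_force: 0.0
```

```bash
python3 st.py -70 158 64 1.6459
```

```text
20.1667 [466.9 267.8  92.3] [-3.137  0.004  1.645] F [-0.8 -0.8 -0.1] op 0.4 holder [-71.9 155.2]
(array([ 2.9,  2.1, 28.3]), array([-0.005,  0.004, -0.001]))
```

Request:
move_arm(rows=[[3,2,14,0,0,0,1],[0,0,14,0,0,0,1],[0,0,0,0,0,0,1],[0,3,0,0,0,0,1],[0,3,0,0,0,0,1],[0,3,0,0,0,0,1],[0,3,0,0,0,0,1],[0,0,0,0,0,0,1]])

```text
time: 20.83
tcp_pos: [482.5, 274.9, 69.2]
tcp_rot: [3.141, -0.0, 1.647]
force: [-0.0, 0.0, -0.5]
opening: 0.1
grasp_force: 0.0
```

Request:
move_arm(rows=[[0,2,0,0,0,0,1],[0,2,0,0,0,0,1],[0,2,0,0,0,0,1],[0,2,0,0,0,0,1],[0,0,0,0,0,0,1]])

```text
time: 21.25
tcp_pos: [489.2, 276.0, 68.7]
tcp_rot: [-3.14, -0.0, 1.648]
force: [-4.3, 2.1, 1.3]
opening: 0.1
grasp_force: 2.4
```

```bash
python3 st.py -56 158 64 1.6459
```

```text
21.25 [489.2 276.   68.7] [-3.14  -0.     1.648] F [-4.3  2.1  1.3] op 0.1 holder [-49.1 161.7]
(array([-3.7, -6.9,  4.7]), array([-0.002, -0.   ,  0.002]))
```

Request:
move_arm(rows=[[0,2,0,0,0,0,1],[0,2,0,0,0,0,1],[0,2,0,0,0,0,1],[0,2,0,0,0,0,1],[0,0,0,0,0,0,1]])

```text
time: 21.67
tcp_pos: [498.5, 276.0, 68.7]
tcp_rot: [3.141, 0.0, 1.647]
force: [-0.1, -0.1, 0.2]
opening: 0.4
grasp_force: 0.0
```

Request:
move_arm(rows=[[0,2,0,0,0,0,1],[0,2,0,0,0,0,1],[0,0,0,0,0,0,1]])

```text
time: 21.92
tcp_pos: [500.3, 276.3, 68.3]
tcp_rot: [-3.138, 0.0, 1.647]
force: [-12.9, -0.8, 8.7]
opening: 0.4
grasp_force: 6.1
```

```bash
python3 st.py -70 158 64 1.6459
```

```text
21.9167 [500.3 276.3  68.3] [-3.138  0.     1.647] F [-12.9  -0.8   8.7] op 0.4 holder [-38.  161.2]
(array([ -3.2, -32. ,   4.4]), array([-0.004,  0.   ,  0.001]))
```

Request:
move_arm(rows=[[0,-4,0,0,0,0,1],[0,-8,0,0,0,0,1],[0,-12,0,0,0,0,1],[0,-10,0,0,0,0,1],[0,0,-20,0,0,0,1],[0,0,-30,0,0,0,1],[0,0,-30,0,0,0,1],[0,0,-20,0,0,0,1],[-30,17,0,0,0,0,1],[-35,20,0,0,0,0,1],[-35,20,0,0,0,0,1],[-35,12,0,0,0,0,1]])

```text
time: 22.92
tcp_pos: [548.1, 143.1, 168.9]
tcp_rot: [3.14, -0.0, 1.647]
force: [0.1, -0.5, -0.3]
opening: 0.4
grasp_force: 0.0
```

Request:
move_arm(rows=[[-20,0,0,0,0,0,1],[0,0,0,0,0,0,1],[0,0,0,0,0,0,1]])

```text
time: 23.17
tcp_pos: [548.4, 123.7, 168.6]
tcp_rot: [3.141, -0.0, 1.645]
force: [-0.1, 0.6, 0.4]
opening: 0.4
grasp_force: 0.0
```

```bash
python3 st.py 0 4 170 1.6459; python3 - <<'E'
from h import *
c=cam('wrist');g=cv2.cvtColor(bot.camera('wrist'),cv2.COLOR_RGB2GRAY)
W=cv2.getPerspectiveTransform(np.float32([w2p('wrist',hw(x,y,30),c) for x,y in[(-60,210),(60,210),(60,-60),(-60,-60)]]),np.float32([(0,0),(120,0),(120,270),(0,270)]))
r=cv2.warpPerspective(g,W,(120,270)) # 1 px/mm at z=30: row=210-y, col=x+60
print('col x=0, y=130..60',r[80:150,60].tolist()); print('col x=-25',r[80:150,35].tolist())
print('y=90 row',r[120].tolist()); print('y=0 row',r[210].tolist())
for y,x0 in((150,0),(155,0),):print('thumb z92',w2p('wrist',hw(-26,y,92),c).round(),w2p('wrist',hw(26,y,92),c).round())
u,v=w2p('wrist',hw(0,165,92),c).round().astype(int);print('thumb profile row',v,g[max(v,0),u-60:u+60:2].tolist())
E
```

```text
23.1667 [548.4 123.7 168.6] [ 3.141 -0.     1.645] F [-0.1  0.6  0.4] op 0.4 holder [-1.5  5.4]
(array([-1.4,  1.5, -1.4]), array([ 0.   , -0.   , -0.001]))
col x=0, y=130..60 [85, 82, 85, 82, 82, 84, 85, 95, 130, 161, 175, 179, 177, 179, 180, 177, 180, 179, 178, 175, 162, 135, 94, 59, 42, 39, 44, 46, 51, 58, 77, 91, 99, 100, 101, 101, 99, 103, 101, 100, 101, 101, 102, 98, 102, 100, 100, 101, 100, 99, 101, 101, 101, 100, 101, 99, 100, 99, 100, 101, 98, 99, 102, 101, 100, 101, 100, 99, 102, 99]
col x=-25 [154, 163, 169, 174, 176, 177, 177, 176, 168, 169, 176, 179, 179, 179, 178, 178, 178, 180, 179, 176, 166, 140, 97, 59, 45, 43, 40, 44, 47, 57, 72, 89, 97, 98, 100, 101, 98, 101, 100, 100, 102, 101, 101, 100, 100, 101, 101, 100, 101, 99, 100, 102, 101, 101, 101, 100, 102, 100, 100, 101, 102, 103, 101, 102, 100, 101, 100, 100, 100, 101]
y=90 row [154, 156, 155, 154, 154, 154, 153, 155, 154, 155, 156, 155, 151, 146, 147, 156, 165, 171, 172, 172, 169, 162, 137, 102, 81, 85, 96, 99, 101, 100, 100, 100, 101, 101, 101, 102, 101, 101, 101, 101, 101, 101, 101, 102, 101, 101, 99, 98, 100, 102, 
[... 489 characters left out ...]
51, 51, 51, 52, 51, 48, 49, 50, 49, 49, 49, 49, 49, 50, 50, 52, 51, 49, 49, 49, 50, 50, 47, 46, 49, 47, 52, 49, 48, 49, 48, 47, 49, 50, 50, 50, 50, 49, 49, 48, 50, 50, 49, 50, 49, 49, 50, 51, 50, 50, 48, 48, 51, 52, 51, 50, 51, 50, 47, 45, 40, 33, 32, 49, 72, 90, 100, 105, 106, 108, 107, 101, 93, 88, 88, 90, 92, 91, 90, 91, 87, 81, 78, 77, 78]
thumb z92 [287.  20.] [357.  19.]
thumb z92 [286.  12.] [358.  12.]
thumb profile row -4 [175, 173, 177, 170, 151, 174, 176, 166, 158, 160, 161, 159, 133, 62, 42, 43, 44, 40, 43, 39, 41, 44, 40, 39, 40, 40, 44, 36, 41, 43, 42, 43, 37, 39, 38, 39, 42, 39, 41, 43, 37, 37, 40, 35, 40, 39, 41, 43, 108, 155, 164, 161, 157, 141, 153, 169, 155, 174, 174, 175]
```

```bash
python3 -c "
from rig import bot
print(bot.sign_off())"
```

```text
the job is handed in; nothing more can be done
None
```

The stone is clamped straight and centred between the jaw and the fixed stop, and the job was handed in at about 23 s. I checked the final clamp from wrist-camera measurements. They show the jaw about 13 mm in from its latched position, as expected when clamped, and the thumb piece back in the long leg of its slot.

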